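# Wedge the splash gate shut

### The job

Swing the gate of the splash guard shut against its stop. Then slide the wooden wedge, thin end first, under the middle of the shut gate's lower edge from the robot's side, square to the gate and flat on the worktop, and tap it in until the line across its top is at the gate's front face, so that it jams and lifts the gate about 4 mm; do not force the gate up much farther. Let go and leave it jammed, and leave the other things standing where they are.

Things in the scene. Friction and masses are not known exactly. Their poses are not given: they have to be found in the camera images.
- guard: Splash guard fixed to the worktop: two steel posts 155 mm high with short white side panes to the rear, a white metal-framed gate between. Origin: on the worktop below the middle of the shut gate's front face. x square through the shut gate, away from the robot; y along it to the hinge post (left); z up. Posts at x 7, y +110 (hinge) and -115 mm (stop tab behind gate), foot discs 44 mm across.
- gate (a joint): Gate angle, rad: 0 = shut on its stop, growing as the free end swings towards the robot; light hinge friction (0.06 N m) keeps it where it is put. Gate 200 mm wide, 14 mm thick, at heights 14 to 124 mm. Shut, it spans x 0 to 14, y -100 to +100 mm in the guard's frame. Push its front face or pinch its top edge.
- gate_hinge (a point): Point on the worktop on the gate's vertical hinge axis; axes as guard. The gate's mid-plane passes through this axis.
- gate_edge (a point): Point on the gate: middle of the lower edge of its front face (14 mm above the worktop while not lifted). It swings and rises with the gate; its y axis points along the gate towards the hinge, its x axis out of the gate's rear face.
- gate_lift (a joint): How far the gate has been raised along its hinge post, m: 0 = down, up to 0.012. Its weight (3 N) and a spring (1 N per mm) press it down, so a wedge jams harder the farther it is in.
- wedge: Loose beech wedge 180 mm long, 40 wide, tapering evenly from 34 mm thick at the butt to 4 mm at the nose; about 0.11 kg. Origin: centre of its underside; x along it to the thin nose (nose at +90 mm, butt at -90), y across, z up. It meets the gate's edge with 60 mm of it past the front face; each further 6 mm lifts the gate 1 mm. It stays jammed when let go.
- wedge_nose (a point): Middle of the wedge's thin end, at its underside.
- wedge_line (a point): Middle of the dark line drawn across the wedge's sloping top, 85 mm from the nose and 18 mm above the underside; at the gate's front face the lift is about 4 mm.
- dish: Bystander: closed round petri dish, 91 mm across, 16 mm high; origin at the centre of its underside.
- bottle: Bystander: white screw-capped reagent bottle, 48 mm across, 98 mm high, the one standing alone at the front right; origin at the centre of its underside.
- counter: Bystander: round hand tally counter, 58 x 56 x 24 mm; origin at the centre of its underside.
Mind the look-alikes: they are no part of the job. Of the things that look like the wedge, the larger one is meant.

How it is judged:
On the way, in this order (a step that is already met when the one before it is completed fails the run):
1. the gate is swung shut against its stop (within 0.05 rad), not yet lifted (value of joint gate below 0.05 rad and value of joint gate_lift below 0.001 m), for 0.2 s.
2. the wedge has gone under the shut gate from the front and lifts it by at least 1.5 mm (value of joint gate below 0.05 rad and value of joint gate_lift above 0.0015 m and contact force between wedge and guard above 1 N and x of wedge_nose in the frame of guard above 0.05 m and x of wedge in the frame of guard below 0.03 m), for 0.2 s.
At the end, for the whole second after the job is handed in: Gate shut (within 0.05 rad) and held 1.5 to 7.5 mm up by the wedge, pressed over 2 N; wedge flat (0.08 rad), at rest, thin end to the rear, under the middle of the gate (within 50 mm), square to it (0.25 rad), its line within 20 mm of the gate's front face (value of joint gate below 0.05 rad and value of joint gate_lift between 0.0015 and 0.0075 m and contact force between wedge and guard above 2 N and x of wedge_line in the frame of guard between -0.02 and 0.022 m and y of wedge_line in the frame of guard between -0.05 and 0.05 m and angle between the x axis of wedge and the x axis of guard, either way round below 0.25 rad and angle between wedge's own z axis and vertical below 0.08 rad and linear speed of wedge below 0.01 m/s); the robot touches nothing.
It fails at once if the gate is forced up more than 9 mm (value of joint gate_lift above 0.009 m).
It fails at once if the petri dish is shifted more than 30 mm (distance of dish from where it was at the start of the episode above 0.03 m).
It fails at once if the bottle is shifted more than 30 mm or knocked over (distance of bottle from where it was at the start of the episode above 0.03 m or angle between bottle's own z axis and vertical above 0.5 rad).
It fails at once if the tally counter is shifted more than 30 mm (distance of counter from where it was at the start of the episode above 0.03 m).
It also fails if it takes over 58 s, if anything falls off the work surface, if the arm or the gripper's body presses on something with over 40 N, if the wrist force passes 120 N, or if a joint passes its speed limit or range.

### The arm

A 7-joint arm with a two-finger parallel gripper is mounted at the origin on a cart in front of the work surface, level with it; the furniture and walls round the work are solid. World frame = base frame: x ahead of the robot, y to its left, z up, the work surface at z = 0. Lengths are in m, angles in rad, forces in N, time in s.
With the tool pointing down it reaches from about 0.4 to 0.85 m from the base axis. Payload 10.4 kg.
Tool frame: the origin (TCP) lies between the finger pads; the fingertips stand 22 mm ahead of it and the grasp point (between the pads) lies 3 mm ahead of it; z points along the fingers, y is the line along which they close (so a half turn about z gives the same grasp; the last joint's range is limited). The gripper opens to 85 mm and grips with 20 to 120 N. Pads are 22 mm wide; open, the fingers measure 114 mm over their backs; the gripper's body (76 mm by 85 mm) begins 54 mm behind the grasp point. The pads swing forward as they close: fully open they stand 13 mm farther back than shut.
Start: joints at [-1.182, 0.332, -0.065, 1.46, 0.022, 1.35, -0.088], TCP at [0.25, 0.573, 0.253] pointing down, gripper open.
Joint ranges: [-2.6, 2.6], [-0.5, 2.12], [-1.47, 1.34], [0.16, 2.42], [-1.27, 4.41], [0.06, 2.06], [-2.6, 2.6]. Speed limits (rad/s): [2.22, 2.22, 2.79, 2.79, 3.14, 3.14, 3.14].

### API

Orientations are given as a unit quaternion [x, y, z, w].
In Python, from workcell import manip, camera, ticket, boxes_of, outline_of gives the robot as it stands.
- The arm moves only by the tool carry_out, never from a script. Its argument "deltas" is a list of rows, each a list of 5 numbers: the shift along the tool's x, y, z as a fraction of full scale, then the turn about the tool's z as a fraction of full scale, then the opening, from -1 (shut) to 1 (fully open), so that 0 is half open. In form: [[tx, ty, tz, spin, gripper], ...]. A call has 1 to 20 rows; each row is the pose to reach, as a shift and turn from the pose commanded when the call began, along the tool's axes at that moment; what a row does not reach only later rows make up. Full scale, the value 1, is 150 mm for a shift and 30 degrees for a turn. A row lasts 1/8 s, in which the tool goes at most 62.5 mm and 10.7 degrees, less where a joint would pass 70% of its speed; a pose out of reach is approached as far as the arm can. A call with a number of a shift or a turn outside -1 to 1 is refused whole. A call with a gripper value outside its range is refused whole. The fingers move at their own pace and stop on an object; "force" is the grip in N (left out, the last holds). Time passes only in rows, so rows that repeat a pose let the fingers close. It gives the time, the measured TCP pose, the force, the opening and the grip force at its end, in the units of the state.
- manip.get_obs(): the state, without advancing time (a new reading comes with each control period).
- camera(name): name is "scene" or "top"; returns a dict with "img" (420x560x3 uint8, red, green, blue), "depth" (420x560 float32, m along the optical axis (not along the pixel's ray), 0 where there is no reading), "vertical_fov" (degrees; the focal length in pixels is half the picture's height over the tangent of half this angle, whatever the lens; pixels are square), "cx", "cy" (the principal point, pixels), "k1" (the pictures are not rectified: a ray, as slopes to the right and down, at radius r is drawn at 1 + k1 r^2 times it, then the intrinsics apply), "R" (3x3) and "t" (3): a world point X has camera coordinates R X + t. Camera axes: x right, y down, z forward; pixel columns grow to the right and rows downward; lengths in m; the calibration is good to about 2 mm. A picture is of the moment at which its call begins.
- ticket.hand_in(): hands the job in; it is judged then, once.
Trained networks look in a picture, given as the dict that the camera call returned (one of the last four; its "shot" number tells which), for a name from the list of things; names that differ only in an ending like _2 or _b are one class to them, and where a whole thing is asked for, a point or a joint stands for the part that bears it (a point fixed in the world has none). Each returns a list of dicts, best first, with "conf" (0 to 1); they miss things now and then, are a little off and sometimes report something else, mostly with a low value. They report only what shows in the picture. A call takes as long as a camera call. They do not tell look-alikes from the thing itself.
- boxes_of(query, picture): "position" ([x, y, z] in m, in world coordinates, good to about 4 mm: the middle of the surface that is visible of it).
- outline_of(query, picture): "region" (420x560 bool, what is visible of it).
The state is a dict: "clock": time; "joint_pos": joint angles; "joint_velocities": joint speeds; "tau": joint torques, N m; "position": TCP position; "ee_rot": TCP orientation; "ft_force": force on the tool from outside, world axes, zero at the start; "torque": the same for the moment, N m; "grip_width": opening from 0.0 (shut) to 1.0 (fully open); "grasp_force": force on a finger pad.
Only numpy, scipy, OpenCV 4.12 (cv2) and the standard library are available. Lean on these libraries where they do the work, as an engineer would, in place of code of your own. Each camera call takes 0.05 s, during which the arm holds its last target. There are 200 camera calls.

## Working session

There is one attempt and no reset: what is moved stays moved. The work goes in short steps, Python scripts to look and compute and a tool call to move; the robot and the scene stay as the last step left them, time stands still between calls to the robot, and variables do not carry over. Pictures are saved under pics/ and viewed, at most 10 in all, crops included, and the job is handed in when it is done.

Besides the shell and the picture viewer there is one more tool, called after "Request:" as a command line: name --pt "numbers of a row" for each row, then --argument value for the rest. carry_out: Moves the arm, as the interface text tells. Its arguments: {"type":"object","properties":{"deltas":{"type":"array","items":{"type":"array","items":{"type":"number"}}},"force":{"type":"number"}},"required":["deltas"]}

```bash
mkdir -p pics; cat > h.py <<'E'
import numpy as np, cv2
from workcell import manip, camera, ticket, boxes_of, outline_of
def pts(p):
    H,W=p['depth'].shape; f=H/2/np.tan(np.radians(p['vertical_fov'])/2)
    K=np.array([[f,0,p['cx']],[0,f,p['cy']],[0,0,1.]])
    v,u=np.mgrid[:H,:W]; q=np.stack([u,v],-1).reshape(-1,1,2).astype(float)
    n=cv2.undistortPoints(q,K,np.array([p['k1'],0,0,0,0.])).reshape(H,W,2)
    d=p['depth'][...,None]; C=np.concatenate([n*d,d],-1)
    return (C-p['t'])@p['R']
def save(p,name): cv2.imwrite('pics/'+name,p['img'][...,::-1])
E
python3 - <<'E'
from h import *
for n in ['scene','top']:
    p=camera(n); save(p,n+'0.png')
    for q in ['wedge','gate','guard','dish','bottle','counter']:
        for b in boxes_of(q,p)[:4]: print(n,q,np.round(b['position'],3),round(b['conf'],2))
o=manip.get_obs(); print(o['position'],o['ee_rot'])
E
```

```text
scene wedge [ 0.473 -0.299  0.022] 0.94
scene wedge [ 0.448 -0.442  0.012] 0.82
scene gate [ 0.512 -0.002  0.085] 0.83
scene guard [ 0.594 -0.007  0.075] 0.96
scene guard [0.533 0.503 0.021] 0.22
scene dish [0.463 0.351 0.018] 0.79
scene bottle [ 0.564 -0.48   0.067] 0.69
top wedge [ 0.479 -0.288  0.016] 0.8
top wedge [ 0.451 -0.434  0.015] 0.71
top wedge [ 0.586 -0.006  0.114] 0.57
top gate [0.524 0.006 0.125] 0.88
top guard [ 0.585 -0.005  0.107] 0.94
top dish [0.473 0.355 0.02 ] 0.6
top bottle [ 0.572 -0.461  0.066] 0.54
top counter [0.535 0.51  0.019] 0.51
[0.25015713 0.572759   0.25335252] [2.04461492e-01 9.78874607e-01 5.14426486e-05 6.27814107e-06]
```

View pics/scene0.png

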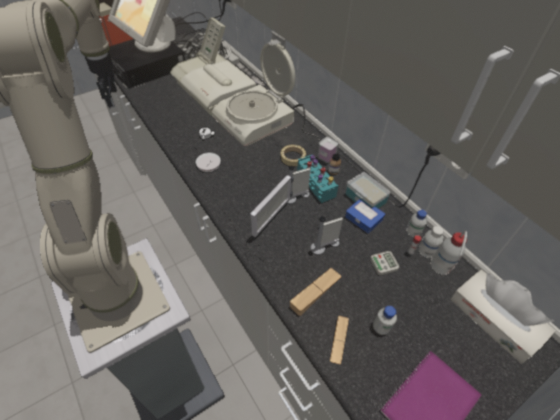

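View pics/top0.png

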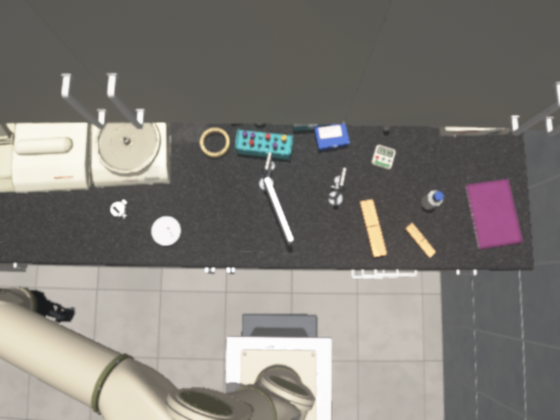

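The top view shows the gate swung open from the hinge post (265,183) to its free end (290,240), with the stop post at (335,195). There are two wedge candidates: (373,228), the larger one with a dark line, and (420,240), the smaller one. The larger one fits the description. I'll confirm it in a crop and measure.

```bash
python3 - <<'E'
from h import *
p=camera('top'); X=pts(p)
im=p['img'][170:275,240:450,::-1]; cv2.imwrite('pics/crop.png',cv2.resize(im,None,fx=3.8,fy=3.8,interpolation=cv2.INTER_CUBIC))
for q in ['wedge','gate','guard']:
  for b in outline_of(q,p)[:2]:
    P=X[b['region']]; v,u=np.nonzero(b['region'])
    z=P[:,2]; print(q,b['conf'],len(P),u.mean(),v.mean(),'z',np.percentile(z,[2,50,98]).round(3))
    if q=='wedge':
        P=P[(z>-.005)&(z<.05)]
        r=cv2.minAreaRect((P[:,:2]*1000).astype(np.float32)); print(np.round(cv2.boxPoints(r)),r)
        c=P[:,:2].mean(0); _,_,V=np.linalg.svd(P[:,:2]-c); s=(P[:,:2]-c)@V[0]; print('axis',V[0],'slope',np.polyfit(s,P[:,2],1))
    if q=='gate':
        T=P[(z>.11)&(z<.135)]; r=cv2.minAreaRect((T[:,:2]*1000).astype(np.float32)); print(np.round(cv2.boxPoints(r)))
    if q=='guard':
        T=P[(z>.14)&(z<.17)]; print('post tops',len(T))
        l=T[T[:,1]>0]; k=T[T[:,1]<0]
        for t in (l,k): print(len(t), t.mean(0) if len(t) else '', t.min(0),t.max(0))
E
```

```text
wedge 0.9 765 372.4156862745098 229.05882352941177 z [0.001 0.02  0.035]
[[ 400. -284.]
 [ 408. -325.]
 [ 584. -291.]
 [ 576. -250.]] ((492.0091552734375, -287.2411193847656), (179.80982971191406, 42.04032516479492), 10.884902954101562)
axis [-0.98658355 -0.16325716] slope [0.14703471 0.01907479]
wedge 0.59 307 419.2117263843648 239.22801302931597 z [0.001 0.013 0.025]
[[ 401. -468.]
 [ 419. -489.]
 [ 509. -412.]
 [ 490. -391.]] ((454.7236022949219, -440.01025390625), (117.7186508178711, 28.448171615600586), 40.63359832763672)
axis [-0.75356713 -0.65737096] slope [-0.155378    0.01302831]
gate 0.96 435 278.08045977011494 209.95862068965516 z [0.006 0.123 0.129]
[[434. -25.]
 [439. -38.]
 [621.  36.]
 [616.  49.]]
guard 0.82 1034 295.31141199226306 194.90038684719536 z [0.001 0.107 0.155]
post tops 62
32 [0.63038328 0.04709083 0.15291488] [0.6218821  0.03994684 0.14403446] [0.63769312 0.05439954 0.15741081]
30 [ 0.58618599 -0.17303984  0.15292605] [ 0.57879474 -0.17989277  0.14903554] [ 0.59445733 -0.16543844  0.15746239]
```

View pics/crop.png

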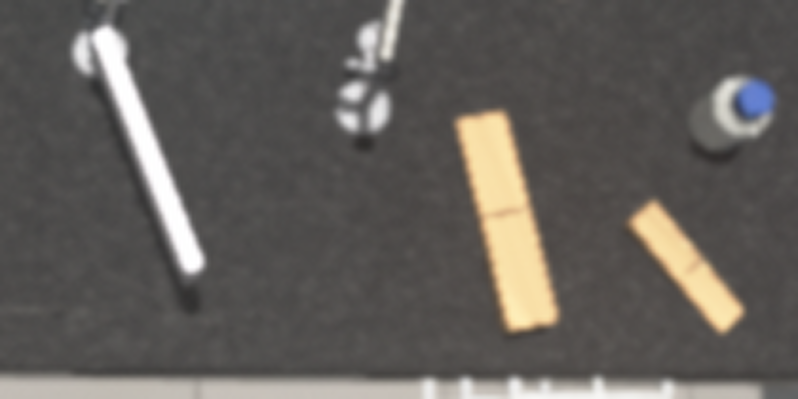

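The larger wedge is confirmed: its nose already points away from the robot, its yaw is about 0.19, and its centre is at (0.492,-0.287). The guard origin is at about (0.602,-0.059) with yaw -0.20, and the gate is open about 1 rad. First I turn the tool to line up with the guard and travel.

Request:
carry_out --pt "-1 -1 0 -0.41 -1" --pt "-1 -1 0 -0.41 -1" --pt "-1 -1 0 -0.41 -1" --pt "-1 -1 0 -0.41 -1" --pt "-1 -1 0 -0.41 -1" --force 60

```text
clock: 1.52
position: [0.3288, 0.3736, 0.2538]
ee_rot: [0.1, 0.995, 0.0, 0.0]
ft_force: [-0.3, 0.9, 0.4]
grip_width: -0.002
grasp_force: 0.0
```

Request:
carry_out --pt "-0.7 -1 0 0 -1" --pt "-0.7 -1 0 0 -1" --pt "-0.7 -1 0 0 -1" --pt "-0.7 -1 0 0 -1"

```text
clock: 2.02
position: [0.4028, 0.2048, 0.2536]
ee_rot: [0.101, 0.995, 0.0, 0.0]
ft_force: [-0.8, 0.4, -0.1]
grip_width: 0.002
grasp_force: 0.0
```

Request:
carry_out --pt "-0.6 -0.9 0.5 0 -1" --pt "-0.6 -0.9 0.8 0 -1" --pt "-0.6 -0.9 1 0 -1" --pt "-0.6 -0.9 1 0 -1" --pt "-0.6 -0.9 1 0 -1"

```text
clock: 2.65
position: [0.462, 0.0574, 0.1012]
ee_rot: [0.099, 0.995, -0.001, -0.002]
ft_force: [-0.4, -0.5, 0.4]
grip_width: 0.004
grasp_force: 0.0
```

```bash
cat >> h.py <<'E'
O=np.array([.602,-.0592]); YAW=-.199
def G(p):
    c,s=np.cos(YAW),np.sin(YAW); d=np.asarray(p)[...,:2]-O
    return np.stack([d[...,0]*c+d[...,1]*s,-d[...,0]*s+d[...,1]*c],-1)
E
python3 - <<'E'
from h import *
o=manip.get_obs(); t=G(o['position']); print('tcp G',t,o['position'])
h=np.array([.007,.110])
for a in np.linspace(.99,0,9):
    d=np.array([-np.sin(a),-np.cos(a)]); n=np.array([-np.cos(a),np.sin(a)])
    q=h+.15*d+(.007+.011+.004*np.sin(2*a))*n; e=q-t
    print(round(a,2),q.round(3),'tx,ty',(-e[0]/.15).round(3),(e[1]/.15).round(3))
E
```

```text
tcp G [-0.16027385  0.08664988] [0.46201894 0.05742422 0.10124586]
0.99 [-0.13   0.046] tx,ty -0.2 -0.272
0.87 [-0.122  0.03 ] tx,ty -0.258 -0.381
0.74 [-0.111  0.014] tx,ty -0.331 -0.482
0.62 [-0.098  0.   ] tx,ty -0.417 -0.575
0.5 [-0.083 -0.012] tx,ty -0.515 -0.657
0.37 [-0.067 -0.022] tx,ty -0.624 -0.726
0.25 [-0.049 -0.031] tx,ty -0.742 -0.781
0.12 [-0.03  -0.037] tx,ty -0.866 -0.821
0.0 [-0.011 -0.04 ] tx,ty -0.995 -0.844
```

Request:
carry_out --pt "-0.2 -0.27 0 0 -1" --pt "-0.23 -0.33 0 0 -1" --pt "-0.26 -0.38 0 0 -1" --pt "-0.3 -0.43 0 0 -1" --pt "-0.33 -0.48 0 0 -1" --pt "-0.37 -0.53 0 0 -1" --pt "-0.42 -0.57 0 0 -1" --pt "-0.47 -0.62 0 0 -1" --pt "-0.52 -0.66 0 0 -1" --pt "-0.57 -0.69 0 0 -1" --pt "-0.62 -0.73 0 0 -1" --pt "-0.68 -0.75 0 0 -1" --pt "-0.74 -0.78 0 0 -1" --pt "-0.8 -0.8 0 0 -1" --pt "-0.87 -0.82 0 0 -1" --pt "-0.93 -0.83 0 0 -1" --pt "-0.96 -0.84 0 0 -1" --pt "-0.98 -0.84 0 0 -1" --pt "-1 -0.84 0 0 -1" --pt "-1 -0.84 0 0 -1"

```text
clock: 5.15
position: [0.583, -0.0954, 0.1024]
ee_rot: [0.099, 0.995, 0.0, -0.003]
ft_force: [-11.5, 1.0, 5.3]
grip_width: -0.004
grasp_force: 0.0
```

```bash
cat > gate.py <<'E'
from h import *
p=camera('top'); X=pts(p)
b=outline_of('gate',p)
if b:
    P=X[b[0]['region']]; P=P[(P[:,2]>.11)&(P[:,2]<.14)]
    g=G(P); f=np.polyfit(g[:,1],g[:,0],1); print('gate n',len(P),'angle',-np.arctan(f[0]),'x@0',f[1],'ztop',np.median(P[:,2]),g.min(0),g.max(0))
o=manip.get_obs(); print('tcp G',G(o['position']),o['ft_force'])
E
python3 gate.py
```

```text
Traceback (most recent call last):
  File "gate.py", line 6, in <module>
    g=G(P); f=np.polyfit(g[:,1],g[:,0],1); print('gate n',len(P),'angle',-np.arctan(f[0]),'x@0',f[1],'ztop',np.median(P[:,2]),g.min(0),g.max(0))
              ~~~~~~~~~~^^^^^^^^^^^^^^^^^
TypeError: expected non-empty vector for x
```

The gate is on its stop: 11 N of reaction at the expected position. Now I back off and move over the wedge.

Request:
carry_out --pt "0.3 -0.84 0 0 -1" --pt "0.5 0 -0.3 0 -1" --pt "0.74 -0.3 -0.5 -0.3 0" --pt "0.74 -0.6 -0.5 -0.6 1" --pt "0.74 -1 -0.5 -0.73 1" --pt "0.74 -1 -0.5 -0.73 1" --pt "0.74 -1 -0.5 -0.73 1"

```text
clock: 6.12
position: [0.4473, -0.2203, 0.1783]
ee_rot: [-0.092, 0.996, 0.0, 0.0]
ft_force: [0.7, 2.0, -0.2]
grip_width: 0.997
grasp_force: 0.0
```

```bash
cat > go.py <<'E'
# usage: go.py worldx worldy z yaw(of tool -x)  -> deltas in tool units
from h import *; import sys
from scipy.spatial.transform import Rotation as Ro
x,y,z,w=map(float,sys.argv[1:5])
o=manip.get_obs(); R=Ro.from_quat(o['ee_rot']).as_matrix()
e=R.T@(np.array([x,y,z])-o['position'])/.15
cur=np.arctan2(-R[1,0],-R[0,0]); print('d',e.round(3),'spin',round(-np.degrees(w-cur)/30,3),'pos',o['position'].round(4),'yaw',round(cur,3),'w',o['grip_width'])
E
python3 gate.py; python3 go.py .428 -.299 .027 .185; python3 - <<'E'
from h import *
p=camera('top'); save(p,'top2.png'); X=pts(p)
for b in outline_of('wedge',p)[:2]:
    P=X[b['region']];P=P[P[:,2]<.05]; r=cv2.minAreaRect((P[:,:2]*1000).astype(np.float32)); print(b['conf'],r)
E
```

```text
gate n 309 angle -0.017187766146604024 x@0 0.0037873536108565765 ztop 0.12345434402023815 [-0.00279087 -0.09781347] [0.01279391 0.09620666]
tcp G [-0.1196064  -0.18757585] [-0.35059581  0.60777442  0.22028329]
d [ 0.227 -0.497  1.007] spin 0.003 pos [ 0.4477 -0.2194  0.1782] yaw 0.187 w 0.9990360372537169
0.77 ((446.8431701660156, -449.7522888183594), (94.76544189453125, 33.89671325683594), 36.980953216552734)
```

View pics/top2.png

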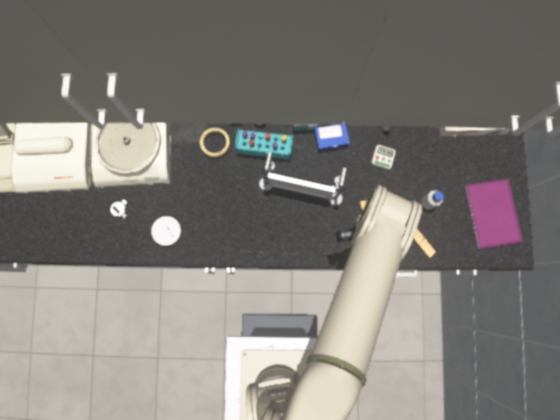

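The top view shows the gate shut (265,183)–(338,200), with the arm over the large wedge at (375,225) and the bystanders untouched. Descend and grasp.

Request:
carry_out --pt "0.22 -0.49 0 0 1" --pt "0.22 -0.49 0.3 0 1" --pt "0.22 -0.49 0.6 0 1" --pt "0.22 -0.49 0.9 0 1" --pt "0.22 -0.49 0.9 0 1"

```text
clock: 6.95
position: [0.4266, -0.2973, 0.0408]
ee_rot: [-0.093, 0.996, 0.001, -0.003]
ft_force: [0.1, -0.2, 0.5]
grip_width: 1.0
grasp_force: 0.0
```

Request:
carry_out --pt "0 0 0.14 0 1" --pt "0 0 0.14 0 1" --pt "0 0 0.14 0 -1" --pt "0 0 0.14 0 -1" --pt "0 0 0.14 0 -1" --pt "0 0 0.14 0 -1" --pt "0 0 0.14 0 -1" --pt "0 0 0.14 0 -1" --force 60

```text
clock: 7.95
position: [0.429, -0.2994, 0.0235]
ee_rot: [-0.092, 0.996, -0.0, 0.001]
ft_force: [-1.5, 1.3, 8.2]
grip_width: 0.457
grasp_force: 60.8
```

Request:
carry_out --pt "0 0 -0.15 0 -1" --pt "0.29 0.05 -0.2 0 -1" --pt "0.29 0.05 -0.2 0 -1" --pt "0.25 0.25 -0.2 0.15 -1" --pt "0.21 0.5 -0.2 0.35 -1" --pt "0.16 0.75 -0.2 0.55 -1" --pt "0.1 1 -0.2 0.71 -1" --pt "0.1 1 -0.2 0.71 -1" --pt "0.1 1 -0.2 0.71 -1"

```text
clock: 9.07
position: [0.3863, -0.1545, 0.0525]
ee_rot: [0.093, 0.996, -0.0, 0.0]
ft_force: [-0.2, -0.5, -1.4]
grip_width: 0.456
grasp_force: 60.7
```

```bash
sed -i 's/^O=.*/O=np.array([.599,-.0585]); YAW=-.187/' h.py; python3 go.py .432 -.027 .025 -.187; python3 - <<'E'
from h import *
p=camera('scene'); X=pts(p); cv2.imwrite('pics/s3.png',cv2.resize(p['img'][150:350,180:400,::-1],None,fx=2.7,fy=2.7))
for b in outline_of('wedge',p)[:3]:
    P=X[b['region']]; print(b['conf'],P.mean(0).round(3),P.min(0).round(3),P.max(0).round(3))
E
```

```text
d [-0.142  0.891  0.183] spin 0.003 pos [ 0.3863 -0.1545  0.0525] yaw -0.186 w 0.4562769874031734
0.9 [ 0.451 -0.443  0.013] [ 0.085 -0.673 -0.003] [ 0.514 -0.391  1.013]
0.78 [ 0.448 -0.174  0.044] [ 0.353 -0.224 -0.006] [ 0.55  -0.121  0.131]
```

View pics/s3.png

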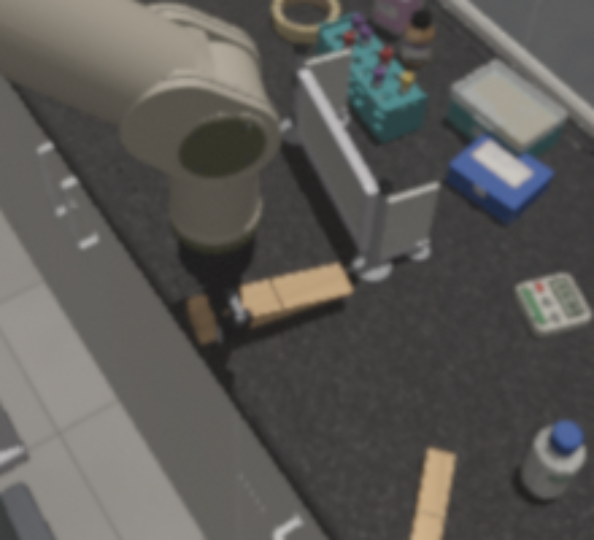

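The picture shows the wedge held level in the gripper at (270,300), nose to the rear, and the gate still shut. Now I move in front of the middle of the gate and lower.

Request:
carry_out --pt "0 0.4 0 0 -1" --pt "-0.05 0.8 0 0 -1" --pt "-0.14 0.89 0 0 -1" --pt "-0.14 0.89 0.1 0 -1" --pt "-0.14 0.89 0.18 0 -1" --pt "-0.14 0.89 0.18 0 -1" --pt "-0.14 0.89 0.18 0 -1"

```text
clock: 10.05
position: [0.4306, -0.0282, 0.0248]
ee_rot: [0.094, 0.996, -0.0, -0.001]
ft_force: [0.8, 0.2, -1.2]
grip_width: 0.458
grasp_force: 61.3
```

```bash
cat > w.py <<'E'
from h import *; import sys
p=camera(sys.argv[1]); X=pts(p)
for b in outline_of('wedge',p)[:3]:
    P=X[b['region']]; P=P[(P[:,2]<.05)&(abs(P[:,1])<.2)]
    if len(P)<30: continue
    g=G(P); n=g[:,0]>g[:,0].max()-.06
    r=cv2.minAreaRect((g*1000).astype(np.float32)); print(b['conf'],len(P),'G min/max',np.percentile(g,[1,99],axis=0).round(3).tolist(),r)
    A=np.c_[g,np.ones(len(g))]; m=P[:,2]>.003; print('plane',np.linalg.lstsq(A[m],P[m,2],rcond=None)[0])
E
python3 w.py top; python3 w.py scene; python3 gate.py
```

```text
0.71 207 G min/max [[-0.066, -0.022], [-0.014, 0.02]] ((-40.120086669921875, -1.7292423248291016), (43.81096649169922, 53.08042907714844), 87.6600341796875)
plane [-0.15826335  0.00759338  0.00381487]
0.85 515 G min/max [[-0.2, -0.026], [-0.024, 0.015]] ((-111.26567840576172, -1.7798099517822266), (49.81260681152344, 179.2629852294922), 89.56918334960938)
plane [-0.1380891   0.1438723   0.00395903]
gate n 340 angle -0.023127163027462302 x@0 0.007451862311101496 ztop 0.1233734064989048 [-0.00102085 -0.09933985] [0.01800592 0.10086012]
tcp G [-0.17059178 -0.00029425] [ 0.05171535 -0.8207155  -1.07308057]
```

Request:
carry_out --pt "-0.15 0 0 0 -1" --pt "-0.3 0 0 0 -1" --pt "-0.42 0 0 0 -1" --pt "-0.47 0 0 0 -1" --pt "-0.51 0 0 0 -1" --pt "-0.54 0 0 0 -1" --pt "-0.57 0 0 0 -1" --pt "-0.6 0 0 0 -1" --pt "-0.6 0 0 0 -1" --pt "-0.6 0 0 0 -1"

```text
clock: 11.6
position: [0.5197, -0.0437, 0.0252]
ee_rot: [0.093, 0.996, 0.0, -0.0]
ft_force: [-2.4, 0.5, -7.0]
grip_width: 0.458
grasp_force: 60.9
```

```bash
python3 gate.py; python3 w.py scene
```

```text
gate n 123 angle -0.014704130781939332 x@0 0.008423545491146102 ztop 0.1266637304281378 [ 0.00183294 -0.09823712] [0.01853954 0.09990347]
tcp G [-0.08069056 -0.00018943] [-2.619816    1.19978644 -6.70235643]
0.64 285 G min/max [[-0.11, -0.025], [-0.001, 0.016]] ((-55.17186737060547, 3.6278457641601562), (58.00071334838867, 111.01459503173828), 89.80622863769531)
plane [-0.10034896  0.20352777  0.01768563]
```

Request:
carry_out --pt "-0.02 0 0.005 0 -1" --pt "-0.05 0 0.01 0 -1" --pt "-0.08 0 0.01 0 -1" --pt "-0.08 0 0.01 0 -1" --pt "-0.08 0 0.01 0 -1"

```text
clock: 12.42
position: [0.5319, -0.046, 0.0238]
ee_rot: [0.093, 0.996, -0.0, 0.0]
ft_force: [-1.1, 0.2, -7.1]
grip_width: 0.459
grasp_force: 61.0
```

```bash
python3 gate.py; python3 w.py scene
```

```text
gate n 144 angle -0.0118304064666785 x@0 0.009054171174944671 ztop 0.12741526169320522 [ 0.00187991 -0.10027256] [0.01905861 0.10142704]
tcp G [-0.06827423 -0.00021254] [-1.9832299   0.14567288 -7.02668948]
0.67 172 G min/max [[-0.002, -0.104], [0.007, 0.053]] ((1.3882410526275635, -25.625152587890625), (10.348114013671875, 157.894287109375), 0.7217217087745667)
plane [ 1.55669572 -0.02466484  0.03172936]
0.62 228 G min/max [[-0.098, -0.025], [0.077, 0.015]] ((-9.572517395019531, -5.4764862060546875), (41.28852462768555, 177.81976318359375), 89.23937225341797)
plane [-0.12629453  0.1925128   0.01719566]
```

Request:
carry_out --pt "0 0 0 0 0.3" --pt "0 0 0 0 1" --pt "0 0 0 0 1" --pt "0 0 0 0 1" --pt "0 0 -0.3 0 1" --pt "0.2 0 -0.6 0 1" --pt "0.4 0 -1 0 1" --pt "0.6 0 -1 0 1" --pt "0.6 0 -1 0 1"

```text
clock: 13.75
position: [0.4422, -0.0287, 0.1746]
ee_rot: [0.093, 0.996, 0.001, 0.001]
ft_force: [0.8, -0.3, -0.2]
grip_width: 0.998
grasp_force: 0.0
```

```bash
python3 gate.py; python3 w.py scene; python3 w.py top; python3 - <<'E'
from h import *
p=camera('scene'); cv2.imwrite('pics/s5.png',cv2.resize(p['img'][130:300,200:400,::-1],None,fx=3.4,fy=3.4))
E
```

```text
gate n 353 angle -0.015313852084008334 x@0 0.008675655745697192 ztop 0.12720282298920638 [ 0.00128426 -0.09709681] [0.01909642 0.09961409]
tcp G [-1.58334295e-01 -8.41024395e-05] [ 0.76384765 -0.4897271  -0.29410621]
0.58 447 G min/max [[-0.098, -0.025], [0.077, 0.018]] ((-9.752655029296875, 6.02586555480957), (178.79910278320312, 61.34546661376953), 1.6704217195510864)
plane [-0.11610759  0.21846842  0.01751146]
0.71 168 G min/max [[-0.007, -0.019], [0.086, 0.019]] ((38.79124069213867, -1.2099685668945312), (95.03527069091797, 38.969322204589844), 2.4181737899780273)
plane [-0.1603096   0.00369602  0.01862698]
```

View pics/s5.png

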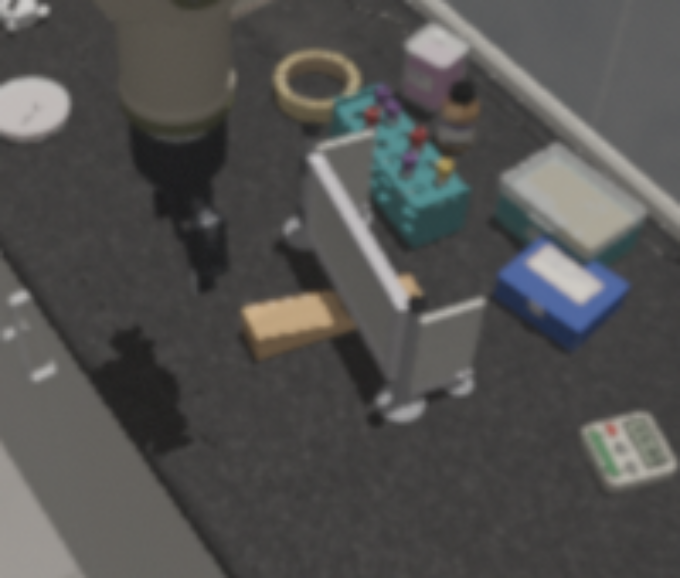

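The wedge is jammed square under the middle of the shut gate, with its butt at (270,330) and its nose showing behind at (410,285). The lift is about 3.8 mm and the robot is clear.

```bash
python3 -c "
from h import *
print(ticket.hand_in())"
```

```text
the job is handed in; nothing more can be done
None
```

I shut the gate on its stop and jammed the wedge square under its middle, lifting it about 3.8 mm with the line roughly 4 mm short of the front face. The bystanders were left alone, and the job is handed in at about 14 s (no verdict was returned).

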